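# Open the repair case and lay the two tire levers in it

## Task

Lift the lid of the clear case all the way back until it rests on its stop, without letting it slam either way. Then put away the two black tire levers from the tray in the open case, one on each side of the orange rib, parallel to the rib and with their ends level, and leave the lid open. Leave the valve tool, the rasp and the pump where they are.

Things in the scene. Friction and masses are not known exactly. Their poses are not given: they have to be found in the camera images.
- case: Clear fixed case, outside 170 (x) x 210 (y) x 62 high, walls 4. Origin: centre of underside; x from front (robot side) to hinge side, y along the long side, z up. Inner floor grey, 8 above the origin, split into two lanes by an orange rib along y at x = 0, 6 wide, rising 6 above the floor. Each lane is 78 wide (|x| from 3 to 81) and 202 long.
- lid (a joint): Angle of the case's clear lid (170 x 210 x 5 mm, 0.2 kg) about its far upper edge: 0 closed, grows as it opens, 1.57 upright, 1.85 on its stop, leaning away from the robot. Unlatched and free: let go before upright it falls shut, past upright it falls back on the stop.
- lid_hinge (a point): Middle of the hinge axis on the case's far upper edge (85 mm in case x, 62 mm above the case's origin); fixed to the case. The axis runs along case y.
- lid_tongue (a point): Grip point on the orange tongue at the middle of the lid's front edge; moves with the lid. Tongue: 36 mm wide along case y, 8 thick, standing out 40 from the lid's edge. The point is mid-width, mid-thickness, 26 out from the edge, 196 from the hinge axis, 66 above the counter when closed. x towards the hinge, y along it, z out of the lid's outer face.
- tray: Shallow aluminium tray, fixed to the counter, 250 (x) x 200 (y) x 14 high, 3 mm floor and walls. Origin: centre of its underside.
- lever_a: Black plastic tire lever with a thin grey stripe on top, 130 long (own x) x 18 wide (y) x 10 thick (z), about 40 g, lying flat on the tray. Middle 90 mm are a straight bar of full section, the ends are thinner. Origin: centre of its underside, z up.
- lever_b: The second black tire lever, the same as lever_a.
- valve_tool: Red plastic valve tool, 70 x 28 x 16 mm, lying on the far end of the tray. Bystander. Origin: underside, near its middle; long axis x.
- rasp: Steel rasp with a wooden handle, 190 x 24 x 20 mm, on the counter between case and tray. Bystander. Origin: underside, near its middle; long axis x.
- pump: Chrome mini pump with black ends, 200 x 32 x 26 mm, on the counter at the robot's left, outside the case and tray. Bystander. Origin: underside, near its middle; long axis x.

How it is judged:
By the outcome, as a careful person would: the job done as asked, in the order asked, and still so for the second after the job is handed in, with the robot touching nothing.
It also fails if it takes over 72 s, if anything falls off the work surface, if the arm or the gripper's body presses on something with over 40 N, if the wrist force passes 120 N, or if a joint passes its speed limit or range.

## Robot

A 7-joint arm with a two-finger parallel gripper is mounted at the origin on the work surface. World frame = base frame: x ahead of the robot, y to its left, z up, the work surface at z = 0. Lengths are in m, angles in rad, forces in N, time in s.
With the tool pointing down it reaches from about 0.4 to 0.85 m from the base axis. Payload 4.5 kg.
Tool frame: the origin (TCP) lies at the very end of the fingers, on their centre line; the grasp point (between the pads) lies 19 mm behind it; z points along the fingers, y is the line along which they close (so a half turn about z gives the same grasp; the last joint's range is limited). The gripper opens to 88 mm and grips with 3 to 60 N. Pads are 18 mm wide; open, the fingers measure 123 mm over their backs; the gripper's body (75 mm by 187 mm) begins 45 mm behind the grasp point.
Start: joints at [-1.149, 0.689, -0.195, 1.565, 0.157, 0.902, -0.215], TCP at [0.236, 0.579, 0.239] pointing down, gripper open.
Joint ranges: [-3.01, 3.01], [-0.46, 2.08], [-1.47, 1.51], [0.13, 2.56], [-1, 4.14], [0.04, 2.09], [-2.66, 2.66]. Speed limits (rad/s): [2.57, 2.57, 3.14, 3.14, 3.14, 3.14, 3.14].

## Interface

Orientations are given as a rotation vector (axis times angle).
In Python, from plant import arm, snapshot gives the robot as it stands.
- The arm moves only by the tool apply_moves, never from a script. Its argument "targets" is one flat list of numbers, 7 for each row, row after row: the shift along the tool's x, y, z as a fraction of full scale, then the turn, a rotation vector about the tool's x, y, z as a fraction of full scale, then the opening, from -1 (shut) to 1 (fully open). A call has 1 to 20 rows; each row is the pose to reach, as a shift and turn from the pose commanded when the call began, along the tool's axes at that moment, turning the shorter way round; what a row does not reach only later rows make up. Full scale, the value 1, is 500 mm for a shift and 2 pi rad for a turn. A row lasts 1/8 s, in which the tool goes at most 62.5 mm and 10.7 degrees, less where a joint would pass 70% of its speed; a pose out of reach is approached as far as the arm can. A call with a number of a shift or a turn outside -1 to 1 is refused whole. A call with a gripper value outside its range is refused whole. The fingers move at their own pace and stop on an object; the grip force is fixed at half the most. Time passes only in rows, so rows that repeat a pose let the fingers close. It gives the time, the measured TCP pose, the force, the opening and the grip force at its end, in the units of the state.
- arm.get_state(): the state, without advancing time (a new reading comes with each control period).
- snapshot(name): name is "scene" or "top"; returns a dict with "frame" (420x560x3 uint8, blue, green, red), "z_map" (420x560 float32, m along the optical axis (not along the pixel's ray), 0 where there is no reading), "vfov" (degrees; the focal length in pixels is half the picture's height over the tangent of half this angle, whatever the lens; pixels are square), "cx", "cy" (the principal point, pixels), "world_from_camera" (4x4, takes a point from camera to world coordinates). Camera axes: x right, y up, looking along -z (the intrinsics and any distortion apply to the point x, -y, -z); pixel columns grow to the right and rows downward; lengths in m; the calibration is good to about 2 mm. A picture is of the moment at which its call begins.
- arm.job_done(): hands the job in; it is judged then, once.
The state is a dict: "time": time; "q": joint angles; "joint_velocities": joint speeds; "effort": joint torques, N m; "tcp_pos": TCP position; "tool_rot": TCP orientation; "contact_force": force on the tool from outside, world axes, zero at the start; "torque": the same for the moment, N m; "grip_width": opening from 0.0 (shut) to 1.0 (fully open); "grip_force": force on a finger pad.
Only numpy, scipy, OpenCV 4.12 (cv2) and the standard library are available. Lean on these libraries where they do the work, as an engineer would, in place of code of your own. Each camera call takes 0.05 s, during which the arm holds its last target. There are 200 camera calls.

## Working session

There is one attempt and no reset: what is moved stays moved. The work goes in short steps, Python scripts to look and compute and a tool call to move; the robot and the scene stay as the last step left them, time stands still between calls to the robot, and variables do not carry over. Pictures are saved under pics/ and viewed, at most 10 in all, crops included, and the job is handed in when it is done.

Besides the shell and the picture viewer there is one more tool, called after "Call:" as name(argument=value, ...) on one line, values as JSON. apply_moves: Moves the arm, as the interface text tells. Its arguments: {"type":"object","properties":{"targets":{"type":"array"}},"required":["targets"]}

```bash
mkdir -p pics; ls; cat > h.py <<'E'
import numpy as np, cv2
from scipy.spatial.transform import Rotation as R
from plant import arm, snapshot
def K(s):
    h,w=s["frame"].shape[:2]; f=h/2/np.tan(np.radians(s["vfov"])/2); return f,s["cx"],s["cy"]
def ray(s,u,v):
    f,cx,cy=K(s); T=np.array(s["world_from_camera"]); d=T[:3,:3]@np.array([(u-cx)/f,-(v-cy)/f,-1]); return T[:3,3],d
def atz(s,u,v,z):
    o,d=ray(s,u,v); return o+d*(z-o[2])/d[2]
def dep(s,u,v):
    o,d=ray(s,u,v); return o+d*s["z_map"][int(round(v)),int(round(u))]
def tri(s1,p1,s2,p2):
    o1,d1=ray(s1,*p1);o2,d2=ray(s2,*p2); A=np.stack([d1,-d2],1); t=np.linalg.lstsq(A,o2-o1,rcond=None)[0]
    a=o1+t[0]*d1;b=o2+t[1]*d2; return (a+b)/2,np.linalg.norm(a-b)
E
python3 - <<'E'
from h import *
import pickle
S={n:snapshot(n) for n in("scene","top")}
pickle.dump(S,open("s0.pkl","wb"))
for n,s in S.items():
    cv2.imwrite(f"pics/{n}0.png",cv2.resize(s["frame"],None,fx=1.42,fy=1.42,interpolation=cv2.INTER_CUBIC)); print(n,{k:v for k,v in s.items() if k not in("frame","z_map")}, s["z_map"].min(),s["z_map"].max())
print(arm.get_state())
E
```

```text
pics
scene {'vfov': 55.075724975352166, 'cx': 275.51059779277483, 'cy': 207.83302872434552, 'world_from_camera': array([[ 0.69538014, -0.62805666,  0.34927251,  0.8241257 ],
       [ 0.71853156,  0.5991097 , -0.35324206, -0.21315661],
       [ 0.01260348,  0.49660084,  0.86788753,  0.77731854],
       [ 0.        ,  0.        ,  0.        ,  1.        ]])} 0.0 2.5347877
top {'vfov': 55.21995625258961, 'cx': 271.062560590098, 'cy': 208.94835802051912, 'world_from_camera': array([[-0.01974466,  0.98943809, -0.14360505,  0.38293865],
       [-0.99922982, -0.01465707,  0.03639973,  0.11205371],
       [ 0.03391045,  0.14421315,  0.98896544,  0.95873577],
       [ 0.        ,  0.        ,  0.        ,  1.        ]])} 0.0 1.9328386
{'time': 0.1, 'q': array([-1.14919238,  0.68990903, -0.19451018,  1.5662149 ,  0.15729176,
        0.90250013, -0.2151047 ]), 'joint_velocities': array([ 0.00014307, -0.00179444, -0.00039729, -0.00241892, -0.00020469,
       -0.00027083,  0.00024775]), 'effort': array([-4.09959714e-03, -5.28499782e+01, -1.27148017e+00, -1.53838474e+01,
       -5.24859026e-02,  2.01487201e-03,  3.60804063e-05]), 'tcp_pos': array([0.2361799 , 0.57805471, 0.23799111]), 'tool_rot': array([-6.05226303e-01, -3.08253837e+00,  2.56044514e-03]), 'contact_force': array([-0.24005138,  0.05330754, -0.5662764 ]), 'torque': array([ 0.01062058,  0.00629364, -0.02659464]), 'grip_force': 0.0, 'grip_width': 1.0006037999752222}
```

View pics/scene0.png

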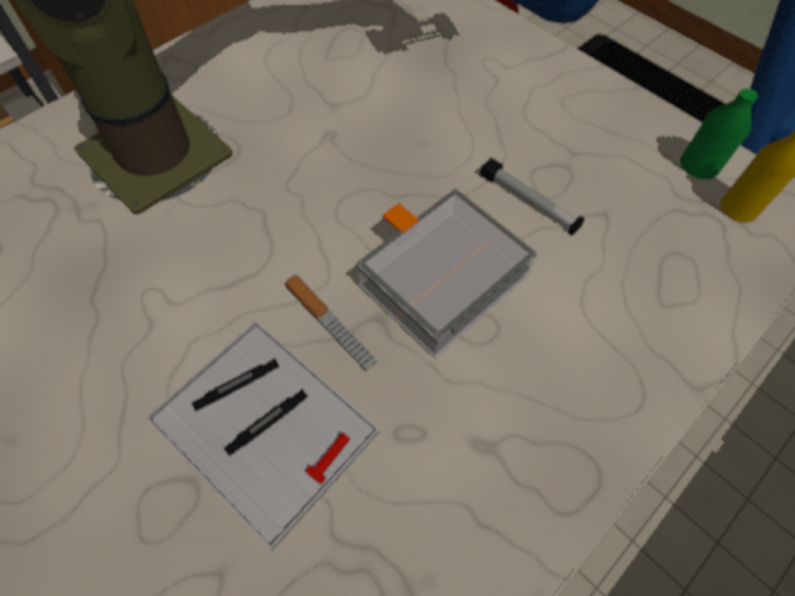

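View pics/top0.png

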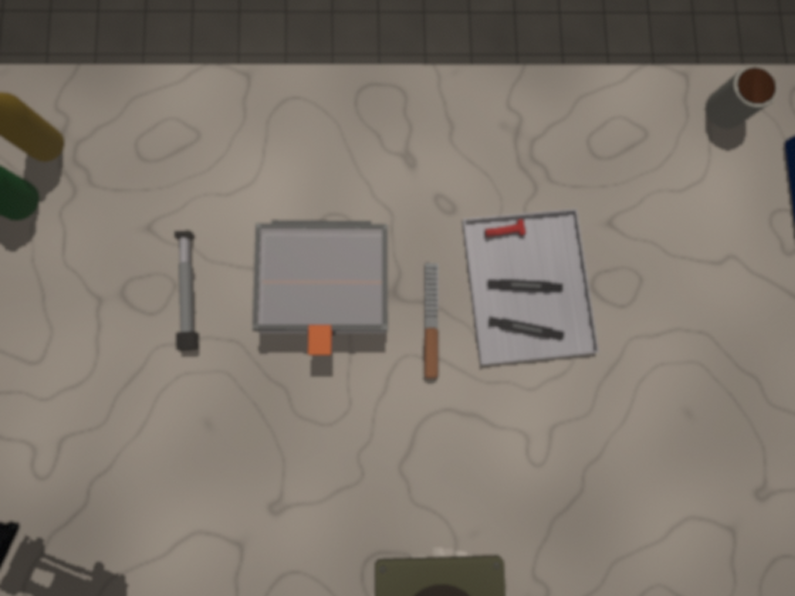

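The scene view shows the tongue at about (400,217), the case around (447,270) and the levers at (235,385) and (266,422). In the top view they are at (320,340), (320,278), (526,328) and (525,286) respectively. Next I measure them.

```bash
cat > m.py <<'E'
from h import *
import pickle
S=pickle.load(open("s0.pkl","rb"))
def blobs(s,mask,roi):
    m=np.zeros_like(mask,np.uint8); x0,y0,x1,y1=[int(a/1.42) for a in roi]; m[y0:y1,x0:x1]=mask[y0:y1,x0:x1]
    n,l,st,c=cv2.connectedComponentsWithStats(m); i=1+np.argmax(st[1:,4]); ys,xs=np.where(l==i)
    p=np.stack([xs,ys],1).astype(np.float32); return p,cv2.minAreaRect(p)
E
python3 - <<'E'
from m import *
rois={"top":{"A":(480,312,572,345),"B":(480,272,572,298),"T":(295,320,345,360)},"scene":{"A":(185,352,285,412),"B":(222,388,312,460),"T":(375,195,425,235)}}
C={}
for n,s in S.items():
    f=s["frame"].astype(int)
    for k,r in rois[n].items():
        mask=(f[...,2]-f[...,0]>70) if k=="T" else (f.max(2)<95)
        p,rc=blobs(s,mask,r); 
        c=p.mean(0); C[n,k]=rc[0]
        box=cv2.boxPoints(rc)
        w=np.array([dep(s,*q) for q in p]); print(n,k,"rect",np.round(rc[0],1),np.round(rc[1],1),"depth mean",w.mean(0).round(4),"z med",np.median(w[:,2]).round(4))
        z=np.median(w[:,2]); W=np.array([atz(s,*q,z)[:2] for q in p]); mu=W.mean(0); e,v=np.linalg.eigh(np.cov((W-mu).T)); a=v[:,1]; t=(W-mu)@a
        print("   ctr",(mu+a*(t.max()+t.min())/2).round(4),"axis deg",np.degrees(np.arctan2(a[1],a[0])).round(1),"len",np.ptp(t).round(4),"wid",np.ptp((W-mu)@v[:,0]).round(4))
for k in "ABT": print(k,tri(S["top"],C["top",k],S["scene"],C["scene",k]))
# case
print("case top corners (top view) at z .062/.067")
for q in [(256,226),(386,226),(388,330),(252,330),(262,282),(382,282)]: 
    q=np.array(q)/1.42; print((q).round(),atz(S["top"],*q,.067).round(4),atz(S["top"],*q,.014).round(4),dep(S["top"],*q).round(4))
print("scene");
for q in [(455,191),(535,254),(435,335),(360,267),(400,217)]:
    q=np.array(q)/1.42; print(atz(S["scene"],*q,.067).round(4),dep(S["scene"],*q).round(4))
for n,sc in(("top",((235,200),(405,385))),("scene",((340,180),(550,360)))):
    (x0,y0),(x1,y1)=sc; g=S[n]["frame"][int(y0/1.42):int(y1/1.42),int(x0/1.42):int(x1/1.42)]; print(n,int(x0/1.42),int(y0/1.42),g.shape); cv2.imwrite(f"pics/c_{n}.png",cv2.resize(g,None,fx=4,fy=4,interpolation=cv2.INTER_CUBIC))
a,b=cv2.imread("pics/c_top.png"),cv2.imread("pics/c_scene.png"); print(a.shape,b.shape)
cv2.imwrite("pics/t4.png",a);
E
```

```text
scene A rect [165.1 270.3] [ 9.  67.2] depth mean [ 0.4674 -0.162   0.0121] z med 0.0128
   ctr [ 0.468  -0.1607] axis deg 77.5 len 0.1285 wid 0.0198
scene B rect [186.4 296.8] [ 9.4 69.6] depth mean [ 0.5425 -0.1654  0.0185] z med 0.0128
   ctr [ 0.5406 -0.1633] axis deg 86.0 len 0.1289 wid 0.0196
scene T rect [281.8 152.8] [20.5 15.6] depth mean [0.4506 0.1794 0.0731] z med 0.0707
   ctr [0.4491 0.1808] axis deg -177.9 len 0.048 wid 0.0377
top A rect [370.  231.3] [53.1  8. ] depth mean [ 0.4629 -0.1578  0.0133] z med 0.0119
   ctr [ 0.4631 -0.1579] axis deg 77.9 len 0.1269 wid 0.0194
top B rect [369.5 201.3] [51.2  8. ] depth mean [ 0.5348 -0.1583  0.0178] z med 0.0117
   ctr [ 0.5358 -0.1608] axis deg 86.3 len 0.1241 wid 0.0197
top T rect [225. 239.] [16. 20.] depth mean [0.4466 0.1834 0.0693] z med 0.0701
   ctr [0.4466 0.1833] axis deg 179.7 len 0.0444 wid 0.0353
A (array([ 0.46344684, -0.16087601,  0.00342508]), np.float64(0.0012185065238757861))
B (array([ 0.53669813, -0.16378505,  0.00286445]), np.float64(0.0013015806235220457))
T (array([0.44700024, 0.18285514, 0.0670615 ])
[... 192 characters left out ...]
7 ] [0.642 0.073 0.014] [0.6266 0.0753 0.0701]
[273. 232.] [0.4596 0.0754 0.067 ] [0.4642 0.0732 0.014 ] [ 4.654e-01  7.270e-02 -2.000e-04]
[177. 232.] [0.4632 0.2871 0.067 ] [0.4679 0.2975 0.014 ] [0.469  0.3    0.0017]
[185. 199.] [0.5387 0.2725 0.067 ] [0.548  0.2821 0.014 ] [0.5381 0.2719 0.0707]
[269. 199.] [0.5361 0.0834 0.067 ] [0.5452 0.0817 0.014 ] [0.5354 0.0835 0.0707]
scene
[0.4708 0.2833 0.067 ] [0.4728 0.2805 0.071 ]
[0.636  0.2812 0.067 ] [0.6352 0.283  0.0643]
[0.6254 0.0756 0.067 ] [0.6258 0.075  0.0685]
[0.4723 0.0759 0.067 ] [0.4717 0.0764 0.0657]
[0.4472 0.183  0.067 ] [0.4509 0.1792 0.0738]
top 165 140 (131, 120, 3)
scene 239 126 (127, 148, 3)
(524, 480, 3) (508, 592, 3)
```

View pics/c_top.png

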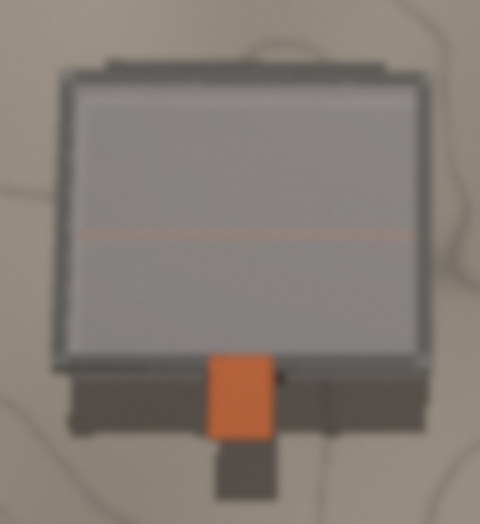

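The crop shows the closed lid with the tongue at crop (240,397), the rib from (80,233) to (413,234), and the case square to the axes to within about 0.6°. From this I take the case at about (.549,.180) and the tongue grip point at about (.437,.181,.066). Next I work out the first approach.

```bash
cat > mv.py <<'E'
from h import *
def ori(tool_y_yaw, a):
    """tool y horizontal at yaw from world y; depression a of tool z (pi/2 = straight down), leaning in plane normal to y"""
    y=np.array([-np.sin(tool_y_yaw),np.cos(tool_y_yaw),0]); f=np.array([np.cos(tool_y_yaw),np.sin(tool_y_yaw),0])
    z=np.cos(a)*f-np.sin(a)*np.array([0,0,1]); return R.from_matrix(np.stack([np.cross(y,z),y,z],1))
def rows(poses):
    st=arm.get_state(); p0=np.array(st["tcp_pos"]); R0=R.from_rotvec(st["tool_rot"])
    for p,Q,g in poses:
        s=R0.inv().apply(np.array(p)-p0)/.5; t=(R0.inv()*Q).as_rotvec()/(2*np.pi)
        print(", ".join(f"{v:.4f}".rstrip("0").rstrip(".") for v in [*s,*t,g]))
def show():
    st=arm.get_state(); m=R.from_rotvec(st["tool_rot"]).as_matrix(); print("t",st["time"],"p",st["tcp_pos"].round(4),"y",m[:,1].round(3),"z",m[:,2].round(3),"F",st["contact_force"].round(1),"w",round(st["grip_width"]*88,1),"gf",round(st["grip_force"],1),"q",st["q"].round(2))
E
python3 - <<'E'
from mv import *
a=np.radians(45); z=np.array([np.cos(a),0,-np.sin(a)])
rows([(np.array([.436,.181,.066])-.08*z,ori(-.01,a),1)])
E
```

```text
-0.5655, -0.6264, 0.2319, -0.0239, -0.1235, -0.0569, 1
```

Call:
apply_moves(targets=[-0.5655,-0.6264,0.2319,-0.0239,-0.1235,-0.0569,1,-0.5655,-0.6264,0.2319,-0.0239,-0.1235,-0.0569,1,-0.5655,-0.6264,0.2319,-0.0239,-0.1235,-0.0569,1,-0.5655,-0.6264,0.2319,-0.0239,-0.1235,-0.0569,1,-0.5655,-0.6264,0.2319,-0.0239,-0.1235,-0.0569,1,-0.5655,-0.6264,0.2319,-0.0239,-0.1235,-0.0569,1,-0.5655,-0.6264,0.2319,-0.0239,-0.1235,-0.0569,1,-0.5655,-0.6264,0.2319,-0.0239,-0.1235,-0.0569,1,-0.5655,-0.6264,0.2319,-0.0239,-0.1235,-0.0569,1,-0.5655,-0.6264,0.2319,-0.0239,-0.1235,-0.0569,1,-0.5655,-0.6264,0.2319,-0.0239,-0.1235,-0.0569,1,-0.5655,-0.6264,0.2319,-0.0239,-0.1235,-0.0569,1])

```text
time: 1.6
tcp_pos: [0.4223, 0.2393, 0.1231]
tool_rot: [0.042, 2.386, -0.06]
contact_force: [14.5, 5.6, 14.8]
grip_width: 1.0
grip_force: 0.0
```

```bash
python3 - <<'E'
from mv import *
show()
a=np.radians(45); z=np.array([np.cos(a),0,-np.sin(a)]); G=np.array([.436,.181,.066])
for d in (-.08,.019): rows([(G+d*z,ori(-.01,a),1)])
s=snapshot("top"); f=s["frame"][100:310,120:400]; cv2.imwrite("pics/p1.png",cv2.resize(f,None,fx=2.8,fy=2.8,interpolation=cv2.INTER_CUBIC))
E
```

```text
t 1.6 p [0.4223 0.2393 0.1231] y [ 0.048  0.998 -0.032] z [ 0.684 -0.056 -0.728] F [14.5  5.6 14.8] w 88.0 gf 0.0 q [-0.37  1.36 -1.47  2.56  1.65  2.09 -1.36]
0.0616, -0.1204, -0.0513, -0.0078, -0.0049, -0.0008, 1
0.0555, -0.1093, 0.1463, -0.0078, -0.0049, -0.0008, 1
```

View pics/p1.png

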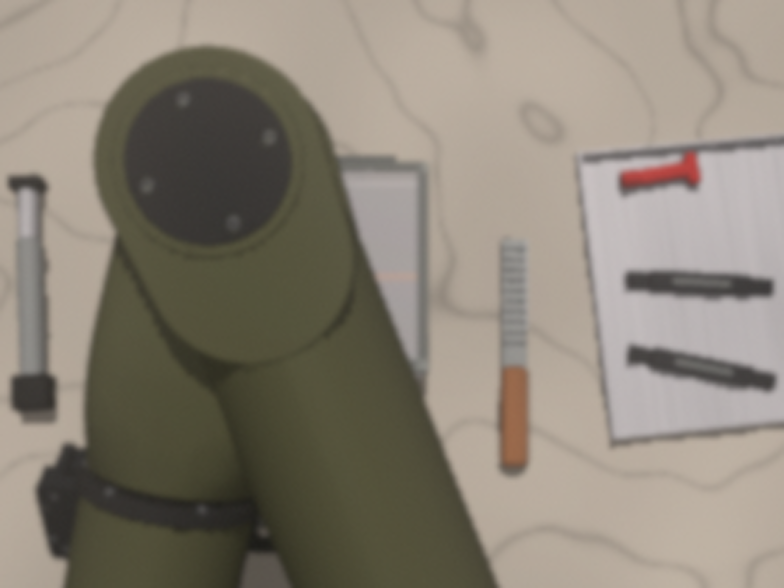

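The view shows the arm folded into its joint limits, with the elbow over the case at about (210,160), so a 45° lean is out of reach. I'll back out to a pose pointing down and grip more steeply, letting the tongue pivot in the pads.

```bash
python3 - <<'E'
from mv import *
rows([((.38,.40,.26),ori(-.2,np.pi/2),1)])
E
```

```text
-0.119, 0.3172, -0.2842, 0.003, 0.1203, 0.0241, 1
```

Call:
apply_moves(targets=[-0.119,0.3172,-0.2842,0.003,0.1203,0.0241,1,-0.119,0.3172,-0.2842,0.003,0.1203,0.0241,1,-0.119,0.3172,-0.2842,0.003,0.1203,0.0241,1,-0.119,0.3172,-0.2842,0.003,0.1203,0.0241,1,-0.119,0.3172,-0.2842,0.003,0.1203,0.0241,1,-0.119,0.3172,-0.2842,0.003,0.1203,0.0241,1,-0.119,0.3172,-0.2842,0.003,0.1203,0.0241,1,-0.119,0.3172,-0.2842,0.003,0.1203,0.0241,1])

```text
time: 2.65
tcp_pos: [0.3726, 0.4062, 0.2632]
tool_rot: [0.288, 3.124, 0.006]
contact_force: [-0.0, 0.2, -0.5]
grip_width: 0.997
grip_force: 0.0
```

```bash
python3 - <<'E'
from mv import *
show()
a=np.radians(76); z=np.array([np.cos(a),0,-np.sin(a)]); G=np.array([.437,.181,.066])
rows([(G-.1*z,ori(-.01,a),1)])
E
```

```text
t 2.65 p [0.3726 0.4062 0.2632] y [0.183 0.983 0.004] z [ 0.005  0.004 -1.   ] F [-0.   0.2 -0.5] w 87.7 gf 0.0 q [-0.22  0.93 -1.42  1.74  0.95  1.35 -0.45]
-0.1604, -0.4291, 0.1991, -0.0027, -0.0381, -0.0276, 1
```

```bash
python3 - <<'E'
from mv import *
rows([((.236,.579,.239),R.from_rotvec([-.605,-3.0825,.0026]),1)])
E
```

```text
0.332, 0.2896, 0.0483, 0.001, 0.0006, 0.0325, 1
```

Call:
apply_moves(targets=[0.332,0.2896,0.0483,0.001,0.0006,0.0325,1,0.332,0.2896,0.0483,0.001,0.0006,0.0325,1,0.332,0.2896,0.0483,0.001,0.0006,0.0325,1,0.332,0.2896,0.0483,0.001,0.0006,0.0325,1,0.332,0.2896,0.0483,0.001,0.0006,0.0325,1])

```text
time: 3.28
tcp_pos: [0.2335, 0.5813, 0.2397]
tool_rot: [-0.599, -3.082, 0.0]
contact_force: [-0.0, 0.0, -0.1]
grip_width: 1.003
grip_force: 0.0
```

```bash
python3 - <<'E'
from mv import *
show()
a=np.radians(80); z=np.array([np.cos(a),0,-np.sin(a)]); G=np.array([.437,.181,.066])
rows([((.42,.181,.2),ori(-.01,a),1)])
E
```

```text
t 3.275 p [0.2335 0.5813 0.2397] y [ 0.375  0.927 -0.   ] z [-0.002  0.    -1.   ] F [-0.   0.  -0.1] w 88.2 gf 0.0 q [-0.68  0.98 -1.28  1.53  0.95  1.35 -0.87]
-0.6459, -0.6025, 0.0784, -0.0052, -0.0278, -0.0594, 1
```

```bash
cat > kin.py <<'E'
import numpy as np, itertools
from scipy.spatial.transform import Rotation as R
from scipy.optimize import least_squares
D=[([-1.149,.69,-.1945,1.566,.157,.9025,-.215],[.2362,.578,.238],[-.60523,-3.08254,.00256]),
([-.37,1.36,-1.47,2.56,1.65,2.09,-1.36],[.4223,.2393,.1231],[.042,2.386,-.06]),
([-.22,.93,-1.42,1.74,.95,1.35,-.45],[.3726,.4062,.2632],[.288,3.124,.006]),
([-.68,.98,-1.28,1.53,.95,1.35,-.87],[.2335,.5813,.2397],[-.599,-3.082,0])]
def fk(q,par,sg):
    d=par[:5]; off=par[5:7]; qq=np.array(q)*sg; qq[0]+=off[0]; qq[6]+=off[1]
    Q=R.from_euler('z',qq[0]); p=np.array([0,0,d[0]])
    Q=Q*R.from_euler('y',qq[1])*R.from_euler('z',qq[2]); p=p+Q.apply([0,0,d[1]])
    Q=Q*R.from_euler('y',qq[3])*R.from_euler('z',qq[4]); p=p+Q.apply([0,0,d[2]])
    Q=Q*R.from_euler('y',qq[5])*R.from_euler('z',qq[6]); p=p+Q.apply([0,0,d[3]]); return p,Q
def res(par,sg):
    r=[]
    for q,p,v in D:
        a,Q=fk(q,par,sg); r+=list(a-p)+list(.3*(Q.inv()*R.from_rotvec(v)).as_rotvec())
    return r
if __name__=="__main__":
    best=[]
    for s in itertools.product([1,-1],repeat=4):
        sg=np.array([s[0],1,s[1],1,s[2],1,s[3]])
        for o in itertools.product([-2.4,-.8,.8,2.4],repeat=2):
            f=least_squares(res,[.34,.42,.42,.3,0,*o],args=(sg,)); best.append((f.cost,list(sg),f.x.round(4).tolist()))
    best.sort(key=lambda b:b[0]); print(*best[:3],sep="\n")
E
python3 kin.py
```

```text
(np.float64(0.00029749087009136406), [np.int64(-1), np.int64(1), np.int64(-1), np.int64(1), np.int64(-1), np.int64(1), np.int64(-1)], [0.313, 0.5681, 0.3407, 0.3123, -70.9416, -0.0477, 1.526])
(np.float64(0.00029749087009136503), [np.int64(-1), np.int64(1), np.int64(-1), np.int64(1), np.int64(-1), np.int64(1), np.int64(-1)], [0.313, 0.5681, 0.3407, 0.3123, -29.0817, -0.0477, 1.526])
(np.float64(0.0002974908700913652), [np.int64(-1), np.int64(1), np.int64(-1), np.int64(1), np.int64(-1), np.int64(1), np.int64(-1)], [0.313, 0.5681, 0.3407, 0.3123, 28.7425, -0.0477, 1.526])
```

```bash
cat > sim.py <<'E'
from kin import *
SG=np.array([-1,1,-1,1,-1,1,-1]); PAR=np.array([.313,.5681,.3407,.3123,0,-.0477,1.526])
LO=np.array([-3.01,-.46,-1.47,.13,-1,.04,-2.66]);HI=np.array([3.01,2.08,1.51,2.56,4.14,2.09,2.66])
def err(q,p,Q):
    a,A=fk(q,PAR,SG); return np.r_[p-a,.3*(Q*A.inv()).as_rotvec()]
def dls(q,p,Q,n=1,lam=.02):
    for _ in range(n):
        e=err(q,p,Q); J=np.array([(err(q,p,Q)-err(q+1e-5*np.eye(7)[i],p,Q))/1e-5 for i in range(7)]).T
        e=e*min(1,.02/np.linalg.norm(e)+1e-9) if np.linalg.norm(e)>.02 else e
        free=np.ones(7,bool)
        for _ in range(4):
            Jf=J[:,free]; dq=np.zeros(7); dq[free]=Jf.T@np.linalg.solve(Jf@Jf.T+lam**2*np.eye(6),e)
            bad=free&(((q+dq<LO)&(dq<0))|((q+dq>HI)&(dq>0)))
            if not bad.any(): break
            free&=~bad
        q=np.clip(q+dq,LO,HI)
    return q
def ori(yaw,a):
    y=np.array([-np.sin(yaw),np.cos(yaw),0]); f=np.array([np.cos(yaw),np.sin(yaw),0]); z=np.cos(a)*f-np.sin(a)*np.array([0,0,1]); return R.from_matrix(np.stack([np.cross(y,z),y,z],1))
def elbow(q): 
    q0=np.array(q)*SG; q0[0]+=PAR[5]; Q=R.from_euler('zy',[0,0]); Q=R.from_euler('z',q0[0])*R.from_euler('y',q0[1]); return np.array([0,0,PAR[0]])+Q.apply([0,0,PAR[1]])
def arc(th,r=.196): return np.array([.634-r*np.cos(th),.181,.064+r*np.sin(th)])
def way(q,seq,show=True):
    for nm,p,Q in seq:
        q=dls(q,np.array(p),Q,60); e=err(q,np.array(p),Q)
        if show: print(nm,q.round(2),"err",np.abs(e).max().round(4),"margin",np.minimum(q-LO,HI-q).min().round(2),"elbow",elbow(q).round(2))
    return q
E
cat > t.py <<'E'
from sim import *
def lidseq(a0,a1):
    S=[("above",(.43,.181,.2),ori(-.01,a0))]
    for th in np.linspace(0,1.85,6):
        a=a0+(a1-a0)*th/1.85; z=np.array([np.cos(a),0,-np.sin(a)]); S.append((f"th{th:.2f}",arc(th)+.019*z,ori(-.01,a)))
    return S
tray=[("mid",(.5,.0,.3),ori(-1.4,np.pi/2)),("A",(.465,-.159,.007),ori(-1.78,np.pi/2)),("B",(.538,-.161,.007),ori(-1.64,np.pi/2)),("A2",(.465,-.159,.1),ori(1.36,np.pi/2)),("case",(.56,.18,.02),ori(1.56,np.pi/2)),("near",(.51,.18,.02),ori(1.56,np.pi/2))]
for nm,q in(("start",[-1.149,.69,-.1945,1.566,.157,.9025,-.215]),("now",[-.68,.98,-1.28,1.53,.95,1.35,-.87])):
    for a in (65,75,85): print(nm,a); way(np.array(q),lidseq(np.radians(a),np.radians(95)))
    print("tray"); way(np.array(q),tray)
E
python3 t.py
```

```text
start 65
above [-0.55  0.49 -0.06  2.41  2.04  0.29 -1.05] err 0.0 margin 0.15 elbow [0.23 0.13 0.81]
th0.00 [-0.37  0.94 -0.36  2.49  2.44  0.81 -1.48] err 0.0 margin 0.07 elbow [0.44 0.15 0.65]
th0.37 [-0.43  0.7  -0.15  2.34  2.2   0.31 -1.16] err 0.0 margin 0.22 elbow [0.34 0.14 0.75]
th0.74 [-0.18  0.62 -0.45  2.11  0.98  0.43  0.15] err 0.0 margin 0.39 elbow [0.33 0.04 0.78]
th1.11 [ 0.01  0.67 -0.69  1.82  0.7   0.78  0.51] err 0.0 margin 0.74 elbow [ 0.35 -0.02  0.76]
th1.48 [ 0.04  0.79 -0.75  1.51  0.59  1.07  0.71] err 0.0 margin 0.72 elbow [ 0.4  -0.03  0.71]
th1.85 [-0.    0.94 -0.75  1.15  0.56  1.33  0.86] err 0.0 margin 0.72 elbow [ 0.46 -0.02  0.65]
start 75
above [-0.52  0.48 -0.01  2.27  0.68  0.21  0.38] err 0.0 margin 0.17 elbow [0.23 0.12 0.82]
th0.00 [-0.28  0.89 -0.4   2.36  2.17  0.52 -1.12] err 0.0 margin 0.2 elbow [0.43 0.1  0.67]
th0.37 [-0.35  0.69 -0.21  2.23  1.32  0.22 -0.23] err 0.0 margin 0.18 elbow [0.34 0.11 0.75]
th0.74 [-0.05  0.67 -0.63  2.03  0.84  0.6   0.3 ] err 0.0 margin 0.53 elbow [0.35 0.   0.76]
th1.11 [ 0.05  0.72 -0.76  1.77  0.67  0.8
[... 3406 characters left out ...]
margin 0.05 elbow [ 0.49 -0.13  0.58]
th1.85 [ 0.13  1.16 -1.38  1.15  1.05  1.63  0.58] err 0.0 margin 0.09 elbow [ 0.51 -0.09  0.54]
tray
mid [ 0.66  0.78 -1.39  1.83  0.82  1.26 -0.8 ] err 0.0 margin 0.08 elbow [ 0.31 -0.26  0.72]
A [ 0.79  1.15 -0.95  2.11  1.46  0.84 -1.34] err 0.0 margin 0.45 elbow [ 0.35 -0.38  0.55]
B [ 0.74  1.19 -0.98  1.9   1.33  0.92 -1.02] err 0.0 margin 0.49 elbow [ 0.37 -0.37  0.53]
A2 [ 0.92  1.19 -1.39  2.08  1.31  1.24  1.86] err 0.0 margin 0.08 elbow [ 0.3  -0.44  0.52]
case [ 0.21  1.35 -1.29  1.81  1.41  1.25  1.59] err 0.0 margin 0.18 elbow [ 0.54 -0.14  0.44]
near [ 0.21  1.33 -1.29  1.96  1.45  1.23  1.44] err 0.0 margin 0.18 elbow [ 0.53 -0.14  0.45]
```

The fitted kinematic model shows everything is reachable from the present elbow posture with a lean of about 72°, so I continue.

```bash
python3 - <<'E'
from mv import *
a=np.radians(72); z=np.array([np.cos(a),0,-np.sin(a)]); G=np.array([.437,.181,.066])
rows([((.34,.36,.24),ori(-.2,np.pi/2),1),(G-.05*z,ori(-.01,a),1)])
E
```

```text
-0.3633, -0.3306, -0.0012, -0, -0.0003, -0.0293, 1
-0.6491, -0.6013, 0.2512, -0.0094, -0.0497, -0.059, 1
```

Call:
apply_moves(targets=[-0.3633,-0.3306,-0.0012,0,0,-0.0293,1,-0.3633,-0.3306,-0.0012,0,0,-0.0293,1,-0.3633,-0.3306,-0.0012,0,0,-0.0293,1,-0.6491,-0.6013,0.2512,-0.0094,-0.0497,-0.059,1,-0.6491,-0.6013,0.2512,-0.0094,-0.0497,-0.059,1,-0.6491,-0.6013,0.2512,-0.0094,-0.0497,-0.059,1,-0.6491,-0.6013,0.2512,-0.0094,-0.0497,-0.059,1,-0.6491,-0.6013,0.2512,-0.0094,-0.0497,-0.059,1,-0.6491,-0.6013,0.2512,-0.0094,-0.0497,-0.059,1,-0.6491,-0.6013,0.2512,-0.0094,-0.0497,-0.059,1,-0.6491,-0.6013,0.2512,-0.0094,-0.0497,-0.059,1])

```text
time: 4.65
tcp_pos: [0.4231, 0.1802, 0.1151]
tool_rot: [0.022, 2.825, -0.0]
contact_force: [0.2, 0.5, 1.1]
grip_width: 1.002
grip_force: 0.0
```

```bash
python3 - <<'E'
from mv import *
show()
a=np.radians(72); z=np.array([np.cos(a),0,-np.sin(a)]); G=np.array([.437,.181,.066])
rows([(G+.019*z,ori(-.01,a),1)])
E
```

```text
t 4.65 p [0.4231 0.1802 0.1151] y [0.015 1.    0.002] z [ 0.311 -0.002 -0.95 ] F [0.2 0.5 1.1] w 88.1 gf 0.0 q [ 0.01  0.98 -1.18  2.4   1.67  1.1  -0.81]
0.0042, 0.0018, 0.14, 0.0001, 0.0004, -0.0009, 1
```

Call:
apply_moves(targets=[0.0042,0.0018,0.07,0,0,-0.001,1,0.0042,0.0018,0.14,0,0,-0.001,1,0.0042,0.0018,0.14,0,0,-0.001,1,0.0042,0.0018,0.14,0,0,-0.001,-0.2,0.0042,0.0018,0.14,0,0,-0.001,-0.2,0.0042,0.0018,0.14,0,0,-0.001,-1,0.0042,0.0018,0.14,0,0,-0.001,-1,0.0042,0.0018,0.14,0,0,-0.001,-1,0.0042,0.0018,0.14,0,0,-0.001,-1])

```text
time: 5.78
tcp_pos: [0.443, 0.1831, 0.0478]
tool_rot: [0.013, 2.826, 0.007]
contact_force: [-0.5, 7.4, -0.8]
grip_width: 0.397
grip_force: 30.0
```

```bash
cat > lid.py <<'E'
from mv import *
import sys
show()
t0,t1,n=float(sys.argv[1]),float(sys.argv[2]),int(sys.argv[3])
a0,a1=np.radians(72),np.radians(97)
st=arm.get_state(); m=R.from_rotvec(st["tool_rot"]).as_matrix(); g=np.array(st["tcp_pos"])-.019*m[:,2]
H=np.array([.634,0,.062]); r=np.hypot(g[0]-H[0],g[2]-H[2]); off=np.arctan2(g[2]-H[2],H[0]-g[0]); print("r",r,"angle now",off)
r=float(sys.argv[4]) if len(sys.argv)>4 else r; base=float(sys.argv[5]) if len(sys.argv)>5 else off
P=[]
for th in np.linspace(t0,t1,n+1)[1:]:
    a=a0+(a1-a0)*th/1.85; z=np.array([np.cos(a),0,-np.sin(a)]); P.append((np.array([H[0]-r*np.cos(th+base),g[1],H[2]+r*np.sin(th+base)])+.019*z,ori(-.01,a),-1))
rows(P)
E
python3 lid.py 0 0.6 10
```

```text
t 5.775 p [0.443  0.1831 0.0478] y [0.008 1.    0.006] z [ 0.311  0.003 -0.951] F [-0.5  7.4 -0.8] w 34.9 gf 30.0 q [ 0.    1.14 -1.1   2.38  1.85  1.16 -0.84]
r 0.19695065323460498 angle now 0.019371132840079953
-0.0078, 0, -0.0221, 0.001, 0.0025, 0, -1
-0.017, 0.0002, -0.0436, 0.001, 0.0047, 0, -1
-0.0275, 0.0004, -0.0645, 0.001, 0.007, 0, -1
-0.0392, 0.0005, -0.0848, 0.001, 0.0093, 0, -1
-0.0521, 0.0007, -0.1042, 0.001, 0.0115, 0, -1
-0.0662, 0.0009, -0.1229, 0.001, 0.0138, 0, -1
-0.0813, 0.0011, -0.1406, 0.001, 0.016, 0.0001, -1
-0.0975, 0.0013, -0.1574, 0.001, 0.0183, 0.0001, -1
-0.1146, 0.0016, -0.1731, 0.001, 0.0205, 0.0001, -1
-0.1327, 0.0018, -0.1878, 0.001, 0.0228, 0.0001, -1
```

Call:
apply_moves(targets=[-0.0078,0.002,-0.0221,0.001,0.0025,0,-1,-0.017,0.002,-0.0436,0.001,0.0047,0,-1,-0.0275,0.002,-0.0645,0.001,0.007,0,-1,-0.0392,0.002,-0.0848,0.001,0.0093,0,-1,-0.0521,0.002,-0.1042,0.001,0.0115,0,-1,-0.0662,0.002,-0.1229,0.001,0.0138,0,-1,-0.0813,0.002,-0.1406,0.001,0.016,0,-1,-0.0975,0.002,-0.1574,0.001,0.0183,0,-1,-0.1146,0.002,-0.1731,0.001,0.0205,0,-1,-0.1327,0.002,-0.1878,0.001,0.0228,0,-1])

```text
time: 7.02
tcp_pos: [0.4771, 0.1823, 0.1576]
tool_rot: [0.015, 2.97, -0.005]
contact_force: [2.5, 5.2, -4.6]
grip_width: 0.398
grip_force: 30.0
```

```bash
python3 lid.py 0.6 1.3 12 0.197 0.019
```

```text
t 7.025 p [0.4771 0.1823 0.1576] y [ 0.011  1.    -0.002] z [ 0.171 -0.004 -0.985] F [ 2.5  5.2 -4.6] w 35.0 gf 30.0 q [ 0.16  0.91 -1.2   2.11  1.3   1.   -0.22]
r 0.19679850524725245 angle now 0.6197878052219163
-0.0158, 0.0003, -0.0157, -0.0004, 0.0021, -0, -1
-0.033, 0.0004, -0.0304, -0.0004, 0.0043, -0, -1
-0.051, 0.0005, -0.0441, -0.0004, 0.0064, -0, -1
-0.0697, 0.0006, -0.0566, -0.0004, 0.0086, -0, -1
-0.0892, 0.0008, -0.068, -0.0004, 0.0108, -0, -1
-0.1092, 0.0009, -0.0782, -0.0004, 0.013, -0, -1
-0.1299, 0.0011, -0.0872, -0.0004, 0.0152, -0, -1
-0.151, 0.0013, -0.095, -0.0004, 0.0174, -0, -1
-0.1725, 0.0015, -0.1015, -0.0004, 0.0196, -0, -1
-0.1944, 0.0016, -0.1067, -0.0004, 0.0218, -0, -1
-0.2166, 0.0019, -0.1106, -0.0004, 0.024, -0.0001, -1
-0.2389, 0.0021, -0.1132, -0.0004, 0.0262, -0.0001, -1
```

Forces are low and the tongue pivots freely in the grip.

Call:
apply_moves(targets=[-0.0158,0.002,-0.0157,-0.0004,0.0021,0,-1,-0.033,0.002,-0.0304,-0.0004,0.0043,0,-1,-0.051,0.002,-0.0441,-0.0004,0.0064,0,-1,-0.0697,0.002,-0.0566,-0.0004,0.0086,0,-1,-0.0892,0.002,-0.068,-0.0004,0.0108,0,-1,-0.1092,0.002,-0.0782,-0.0004,0.013,0,-1,-0.1299,0.002,-0.0872,-0.0004,0.0152,0,-1,-0.151,0.002,-0.095,-0.0004,0.0174,0,-1,-0.1725,0.002,-0.1015,-0.0004,0.0196,0,-1,-0.1944,0.002,-0.1067,-0.0004,0.0218,0,-1,-0.2166,0.002,-0.1106,-0.0004,0.024,0,-1,-0.2389,0.002,-0.1132,-0.0004,0.0262,0,-1])

```text
time: 8.52
tcp_pos: [0.5839, 0.1804, 0.2322]
tool_rot: [0.017, 3.137, -0.007]
contact_force: [-0.8, 2.4, -4.8]
grip_width: 0.404
grip_force: 30.0
```

```bash
python3 lid.py 1.3 1.84 12 0.197 0.019
```

```text
t 8.525 p [0.5839 0.1804 0.2322] y [ 0.011  1.    -0.005] z [ 0.004 -0.005 -1.   ] F [-0.8  2.4 -4.8] w 35.5 gf 30.0 q [ 0.21  0.96 -1.26  1.59  0.95  1.31  0.36]
r 0.19577355614850778 angle now 1.311331370553253
-0.0193, 0.0004, -0.0071, -0.0007, 0.0012, -0.0002, -1
-0.0363, 0.0005, -0.0103, -0.0007, 0.0028, -0.0002, -1
-0.0535, 0.0007, -0.0127, -0.0007, 0.0045, -0.0002, -1
-0.0708, 0.0009, -0.0143, -0.0007, 0.0062, -0.0002, -1
-0.0881, 0.0011, -0.0151, -0.0007, 0.0079, -0.0002, -1
-0.1054, 0.0013, -0.0151, -0.0007, 0.0096, -0.0002, -1
-0.1227, 0.0015, -0.0143, -0.0007, 0.0113, -0.0002, -1
-0.14, 0.0017, -0.0128, -0.0007, 0.013, -0.0002, -1
-0.1571, 0.0019, -0.0104, -0.0007, 0.0147, -0.0002, -1
-0.1742, 0.0021, -0.0073, -0.0007, 0.0164, -0.0002, -1
-0.191, 0.0023, -0.0034, -0.0007, 0.0181, -0.0002, -1
-0.2077, 0.0025, 0.0013, -0.0007, 0.0197, -0.0002, -1
```

Call:
apply_moves(targets=[-0.0193,0,-0.0071,-0.0007,0.0012,0,-1,-0.0363,0,-0.0103,-0.0007,0.0028,0,-1,-0.0535,0,-0.0127,-0.0007,0.0045,0,-1,-0.0708,0,-0.0143,-0.0007,0.0062,0,-1,-0.0881,0,-0.0151,-0.0007,0.0079,0,-1,-0.1054,0.001,-0.0151,-0.0007,0.0096,0,-1,-0.1227,0.001,-0.0143,-0.0007,0.0113,0,-1,-0.14,0.001,-0.0128,-0.0007,0.013,0,-1,-0.1571,0.001,-0.0104,-0.0007,0.0147,0,-1,-0.1742,0.001,-0.0073,-0.0007,0.0164,0,-1,-0.191,0.001,-0.0034,-0.0007,0.0181,0,-1,-0.2077,0.001,0.0013,-0.0007,0.0197,0,-1,-0.2077,0.001,0.0013,-0.0007,0.0197,0,-1])

```text
time: 10.15
tcp_pos: [0.6816, 0.1788, 0.2314]
tool_rot: [-0.01, -3.008, 0.009]
contact_force: [-18.3, -4.4, 0.5]
grip_width: 0.401
grip_force: 30.1
```

```bash
python3 lid.py 1.84 1.88 4 0.197 0.019
```

```text
t 10.15 p [0.6816 0.1788 0.2314] y [ 0.006  1.    -0.006] z [-0.133 -0.005 -0.991] F [-18.3  -4.4   0.5] w 35.3 gf 30.1 q [ 0.11  1.1  -1.22  1.11  0.89  1.59  0.68]
r 0.1947965602527257 angle now 1.8310008767345436
-0.0158, 0.0003, -0.0022, -0.0011, -0.0018, 0.0005, -1
-0.0196, 0.0003, -0.0015, -0.0011, -0.0015, 0.0005, -1
-0.0234, 0.0004, -0.0008, -0.0011, -0.0011, 0.0005, -1
-0.0272, 0.0004, -0.0001, -0.0011, -0.0007, 0.0005, -1
```

Call:
apply_moves(targets=[0.002,0,0,0,0,0,-1,0.003,0,0,0,0,0,-0.1,0.003,0,0,0,0,0,0.3,0.003,0,0,0,0,0,0.6,0.003,0,-0.05,0,0,0,0.6,0.003,0,-0.12,0,0,0,0.6,0.02,0,-0.2,0,0,0,0.6])

```text
time: 11.02
tcp_pos: [0.6906, 0.179, 0.3342]
tool_rot: [-0.021, -3.025, -0.0]
contact_force: [0.1, -0.4, 0.4]
grip_width: 0.8
grip_force: 0.0
```

```bash
cat > near.py <<'E'
E
python3 - <<'E'
from mv import *
show()
# lever B first: grasp with tool y across the lever. lever axis 86.2deg -> tool y yaw = -3.8deg +-90
for yaw in (86.2-180,86.2): 
    print(yaw); Q=ori(np.radians(yaw),np.pi/2)
    rows([((.60,.05,.30),Q,.0),((.538,-.162,.10),Q,0)])
import sys; from sim import way
import numpy as np
st=arm.get_state()
for s in (-1,1):
  Q=lambda d: ori(np.radians(d-90+s*90),np.pi/2)
  print(s); way(np.array(st["q"]),[("mid",(.6,.05,.3),Q(86.2-90)),("B",(.538,-.162,.008),Q(86.2-90)),("c",(.555,.181,.1),Q(-.6)),("c",(.555,.181,.02),Q(-.6)),("A",(.4655,-.159,.008),Q(77.7-90)),("n",(.51,.181,.01),Q(-.6))])
E
```

```text
t 11.025 p [0.6906 0.179  0.3342] y [ 0.014  1.    -0.001] z [-0.117  0.001 -0.993] F [ 0.1 -0.4  0.4] w 70.4 gf 0.0 q [ 0.08  1.01 -1.24  0.93  0.85  1.75  0.76]
-93.8
0.1684, -0.2605, 0.0887, -0.0152, -0.0142, 0.2581, 0
0.2392, -0.6859, 0.5001, -0.0152, -0.0142, 0.2581, 0
86.2
0.1684, -0.2605, 0.0887, 0.014, -0.015, -0.2413, 0
0.2392, -0.6859, 0.5001, 0.014, -0.015, -0.2413, 0
-1
mid [ 0.39  0.92 -1.47  2.06  1.38  1.3   2.63] err 0.1104 margin 0.0 elbow [ 0.41 -0.19  0.66]
B [ 0.31  0.96 -0.12  2.11  2.26  0.13  2.63] err 0.046 margin 0.03 elbow [ 0.44 -0.16  0.64]
c [-0.33  0.8  -0.06  2.11  1.69  0.04  2.65] err 0.0669 margin 0.0 elbow [0.39 0.11 0.71]
c [-0.34  0.94 -0.05  2.04  1.69  0.04  2.65] err 0.0472 margin 0.0 elbow [0.44 0.13 0.65]
A [ 0.31  0.93 -0.04  2.18  2.13  0.04  2.66] err 0.0163 margin 0.0 elbow [ 0.43 -0.16  0.65]
n [-0.36  0.94 -0.05  2.1   1.67  0.05  2.64] err 0.0308 margin 0.01 elbow [0.44 0.14 0.65]
1
mid [ 0.45  0.89 -1.32  1.54  0.87  1.4   0.57] err 0.0 margin 0.15 elbow [ 0.39 -0.21  0.67]
B [ 0.77  1.23 -1.07  1.89  1.37  1.01  0.53] err 0.0 margin 0.4 elbow [ 0.36 -0.39  0.5 ]
c [ 0.19  1.12 -1.17  1.8   1.17  1.11  0.14] err 0.0 margin 0.3 elbow [ 0.5  -0.12  0.56]
c [ 0.16  1.22 -1.08  1.83  1.31  1.03  0.06] err 0.0 margin 0.39 elbow [ 0.52 -0.11  0.51]
A [ 0.81  1.17 -1.    2.1   1.47  0.89  0.22] err 0.0 margin 0.46 elbow [ 0.34 -0.39  0.53]
n [ 0.15  1.22 -1.08  1.96  1.39  1.   -0.1 ] err 0.0 margin 0.39 elbow [ 0.52 -0.1   0.51]
```

```bash
python3 - <<'E'
from mv import *
from sim import way
st=arm.get_state()
for s in (-90,90):
  Q=lambda d,a=90: ori(np.radians(d+s),np.radians(a))
  print(s); way(np.array(st["q"]),[("mid",(.6,.05,.3),Q(-3.8)),("B",(.538,-.162,.008),Q(-3.8)),("c",(.555,.181,.1),Q(-.6)),("c",(.555,.181,.02),Q(-.6)),("A",(.4655,-.159,.008),Q(-12.3)),("n",(.51,.181,.01),Q(-.6)),("push",(.56,.181,.02),ori(0,np.pi/2))])
s=snapshot("top"); f=s["frame"][90:300,120:400]; cv2.imwrite("pics/p2.png",cv2.resize(f,None,fx=2.8,fy=2.8,interpolation=cv2.INTER_CUBIC))
E
```

```text
-90
mid [ 0.34  0.72 -0.93  1.54  0.61  1.19 -0.76] err 0.0 margin 0.54 elbow [ 0.35 -0.14  0.74]
B [ 0.58  1.04 -0.62  1.89  1.09  0.6  -0.83] err 0.0 margin 0.56 elbow [ 0.39 -0.29  0.6 ]
c [ 0.03  0.92 -0.73  1.8   0.87  0.77 -1.18] err 0.0 margin 0.73 elbow [ 0.45 -0.03  0.66]
c [-0.03  1.03 -0.62  1.83  1.    0.64 -1.28] err 0.0 margin 0.6 elbow [ 0.49 -0.01  0.61]
A [ 0.53  0.96 -0.42  2.1   1.24  0.36 -1.16] err 0.0 margin 0.32 elbow [ 0.39 -0.25  0.64]
n [-0.08  1.   -0.55  1.96  1.09  0.52 -1.44] err 0.0 margin 0.48 elbow [0.48 0.02 0.62]
push [ 0.1   1.14 -0.92  1.81  1.21  0.88  0.14] err 0.0 margin 0.55 elbow [ 0.51 -0.08  0.55]
90
mid [ 0.47  0.97 -1.47  1.54  0.97  1.51  2.06] err 0.0 margin 0.0 elbow [ 0.41 -0.23  0.63]
B [ 0.82  1.33 -1.25  1.89  1.44  1.19  2.07] err 0.0 margin 0.22 elbow [ 0.36 -0.42  0.45]
c [ 0.22  1.21 -1.33  1.8   1.26  1.27  1.65] err 0.0 margin 0.14 elbow [ 0.51 -0.14  0.51]
c [ 0.2   1.32 -1.25  1.83  1.4   1.21  1.58] err 0.0 margin 0.22 elbow [ 0.53 -0.14  0.45]
A [ 0.87  1.29 -1.2   2.1   1.5   1.11  1.77] err 0.0 margin 0.27 elbow [ 0.33 -0.43  0.47]
n [ 0.2   1.33 -1.25  1.96  1.45  1.18  1.44] err 0.0 margin 0.22 elbow [ 0.53 -0.13  0.45]
push [ 0.18  1.26 -1.15  1.81  1.34  1.1   0.06] err 0.0 margin 0.32 elbow [ 0.53 -0.12  0.49]
```

View pics/p2.png

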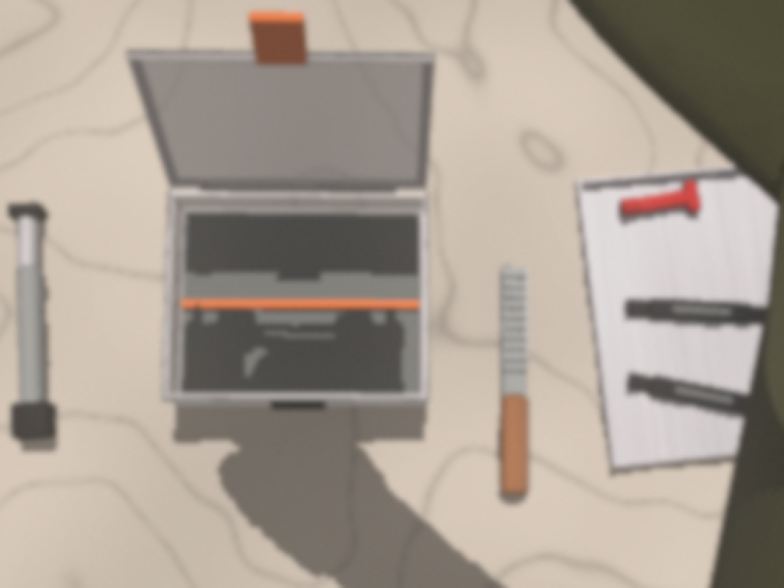

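The view confirms the lid rests open, with its tongue at (278,38). The rib runs from (182,303) to (420,303) and the levers are undisturbed. Now lever B.

Call:
apply_moves(targets=[0.1684,-0.2605,0.0887,-0.0152,-0.0142,0.2581,0.1,0.1684,-0.2605,0.0887,-0.0152,-0.0142,0.2581,0.1,0.1684,-0.2605,0.0887,-0.0152,-0.0142,0.2581,0.1,0.2392,-0.6859,0.5001,-0.0152,-0.0142,0.2581,0.1,0.2392,-0.6859,0.5001,-0.0152,-0.0142,0.2581,0.1,0.2392,-0.6859,0.5001,-0.0152,-0.0142,0.2581,0.1,0.2392,-0.6859,0.5001,-0.0152,-0.0142,0.2581,0.1,0.2392,-0.6859,0.5001,-0.0152,-0.0142,0.2581,0.1,0.2392,-0.6859,0.5001,-0.0152,-0.0142,0.2581,0.1,0.2392,-0.6859,0.5001,-0.0152,-0.0142,0.2581,0.1,0.2392,-0.6859,0.5001,-0.0152,-0.0142,0.2581,0.1,0.2392,-0.6859,0.5001,-0.0152,-0.0142,0.2581,0.1])

```text
time: 12.58
tcp_pos: [0.5387, -0.1612, 0.0999]
tool_rot: [2.291, 2.149, 0.003]
contact_force: [-0.3, -0.3, -0.3]
grip_width: 0.55
grip_force: 0.0
```

```bash
python3 - <<'E'
from mv import *
show()
Q=ori(np.radians(-93.8),np.pi/2)
rows([((.538,-.162,.03),Q,.1),((.538,-.162,.007),Q,.1)])
s=snapshot("scene"); import pickle; pickle.dump(s,open("s1.pkl","wb"))
f=s["frame"][90:390,90:400]; cv2.imwrite("pics/p3.png",cv2.resize(f,None,fx=2,fy=2,interpolation=cv2.INTER_CUBIC))
E
```

```text
t 12.575 p [ 0.5387 -0.1612  0.0999] y [ 0.998 -0.064  0.002] z [ 0.002  0.001 -1.   ] F [-0.3 -0.3 -0.3] w 48.4 gf 0.0 q [ 0.67  0.94 -0.84  1.85  0.97  0.82 -0.75]
-0.0017, -0.0016, 0.1398, 0.0002, -0.0001, 0.0004, 0.1
-0.0018, -0.0017, 0.1858, 0.0002, -0.0001, 0.0004, 0.1
```

View pics/p3.png

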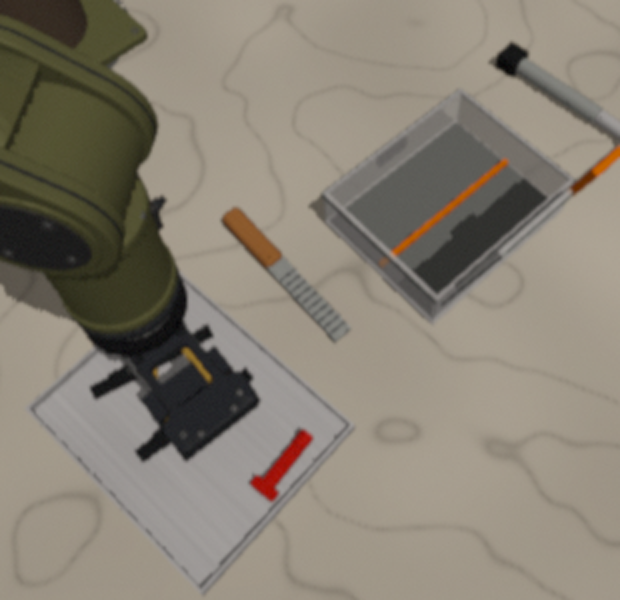

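The scene view shows the fingers over lever B, and the orange rib from (392,253) to (506,162) in the crop. I descend and grip.

Call:
apply_moves(targets=[-0.0017,-0.0016,0.07,0,0,0,0.1,-0.0017,-0.0016,0.14,0,0,0,0.1,-0.0017,-0.0016,0.17,0,0,0,0.1,-0.0017,-0.0016,0.185,0,0,0,0.1,-0.0017,-0.0016,0.185,0,0,0,-1,-0.0017,-0.0016,0.185,0,0,0,-1,-0.0017,-0.0016,0.185,0,0,0,-1,-0.0017,-0.0016,0.185,0,0,0,-1,-0.0017,-0.0016,0.185,0,0,0,-1])

```text
time: 13.75
tcp_pos: [0.5379, -0.1627, 0.0076]
tool_rot: [2.292, 2.147, 0.002]
contact_force: [-0.5, -0.7, 5.3]
grip_width: 0.195
grip_force: 30.0
```

```bash
python3 - <<'E'
from mv import *
import pickle
show()
s=pickle.load(open("s1.pkl","rb")); S0=pickle.load(open("s0.pkl","rb"))
for q in [(286,216.5),(343,171)]: print("rib scene",atz(s,*q,.014).round(4),dep(s,*q).round(4))
for q in [(185,198.2),(270,198.2)]: print("rib top",atz(S0["top"],*q,.014).round(4))
rows([((.538,-.162,.10),ori(np.radians(-93.8),np.pi/2),-1)])
E
```

```text
t 13.75 p [ 0.5379 -0.1627  0.0076] y [ 0.998 -0.066  0.002] z [ 0.002 -0.    -1.   ] F [-0.5 -0.7  5.3] w 17.1 gf 30.0 q [ 0.61  1.07 -0.72  1.87  1.15  0.68 -0.89]
rib scene [0.548  0.0989 0.014 ] [0.5481 0.0989 0.0141]
rib scene [0.5541 0.2785 0.014 ] [0.5547 0.2775 0.0155]
rib top [0.5489 0.2809 0.014 ]
rib top [0.5461 0.0793 0.014 ]
0.0014, 0.0005, -0.1848, 0.0003, 0, 0.0001, -1
```

```bash
cat >> mv.py <<'E'
def lever_ori(yaw,phi): # tool y across lever; yaw of the case (rad); phi lean of body towards -x
    return R.from_euler('y',-phi)*ori(yaw-np.pi/2,np.pi/2)
E
python3 - <<'E'
from mv import *
from sim import way
Q=lever_ori(-.015,np.radians(10))
print(Q.as_matrix().round(2))
rows([((.538,-.15,.11),Q,-1),((.555,.181,.17),Q,-1),((.559,.181,.08),Q,-1)])
way(np.array(arm.get_state()["q"]),[("a",(.555,.181,.17),Q),("b",(.559,.181,.021),Q)])
E
```

```text
[[ 0.01  0.98  0.17]
 [ 1.   -0.01 -0.  ]
 [ 0.    0.17 -0.98]]
0.0253, -0.001, -0.2048, -0.0275, 0.0011, -0.008, -1
0.6881, -0.0103, -0.3248, -0.0275, 0.0011, -0.008, -1
0.6887, -0.0026, -0.1448, -0.0275, 0.0011, -0.008, -1
a [ 0.06  0.79 -0.82  1.91  1.03  0.75 -1.38] err 0.0 margin 0.65 elbow [ 0.4  -0.04  0.71]
b [-0.07  0.99 -0.57  1.97  1.45  0.53 -1.76] err 0.0 margin 0.49 elbow [0.48 0.01 0.62]
```

Call:
apply_moves(targets=[0,0,-0.05,0,0,0,-1,0,0,-0.13,0,0,0,-1,0.0253,-0.001,-0.22,-0.01,0,-0.004,-1,0.12,-0.002,-0.32,-0.0275,0.0011,-0.008,-1,0.22,-0.004,-0.32,-0.0275,0.0011,-0.008,-1,0.33,-0.006,-0.3248,-0.0275,0.0011,-0.008,-1,0.45,-0.008,-0.3248,-0.0275,0.0011,-0.008,-1,0.56,-0.01,-0.3248,-0.0275,0.0011,-0.008,-1,0.65,-0.0103,-0.3248,-0.0275,0.0011,-0.008,-1,0.6881,-0.0103,-0.3248,-0.0275,0.0011,-0.008,-1,0.6881,-0.0103,-0.3248,-0.0275,0.0011,-0.008,-1,0.6887,-0.0026,-0.22,-0.0275,0.0011,-0.008,-1,0.6887,-0.0026,-0.1448,-0.0275,0.0011,-0.008,-1,0.6887,-0.0026,-0.1448,-0.0275,0.0011,-0.008,-1])

```text
time: 15.5
tcp_pos: [0.5571, 0.1767, 0.0768]
tool_rot: [2.15, 2.113, 0.175]
contact_force: [-0.1, 0.0, -0.2]
grip_width: 0.194
grip_force: 30.0
```

```bash
python3 - <<'E'
from mv import *
show()
Q=lever_ori(-.015,np.radians(10))
rows([((.559,.181,.021),Q,-1)])
s=snapshot("scene"); f=s["frame"][70:270,200:420]; cv2.imwrite("pics/p4.png",cv2.resize(f,None,fx=2.7,fy=2.7,interpolation=cv2.INTER_CUBIC))
E
```

```text
t 15.5 p [0.5571 0.1767 0.0768] y [ 0.986 -0.017  0.168] z [ 0.167 -0.006 -0.986] F [-0.1  0.  -0.2] w 17.1 gf 30.0 q [-0.03  0.93 -0.69  1.95  1.27  0.65 -1.62]
0.009, -0.0152, 0.1106, -0.001, 0.0009, -0.0003, -1
```

View pics/p4.png

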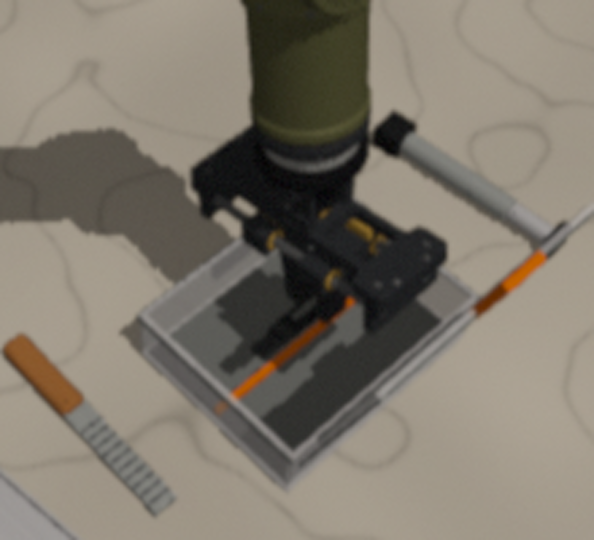

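The view shows the lever held level above the rib near (290,340), with the gripper body at (340,250) clear of the lid. I lower it.

Call:
apply_moves(targets=[0.009,-0.0152,0.04,-0.001,0.0009,0,-1,0.009,-0.0152,0.075,-0.001,0.0009,0,-1,0.009,-0.0152,0.1,-0.001,0.0009,0,-1,0.009,-0.0152,0.1106,-0.001,0.0009,0,-1,0.009,-0.0152,0.1106,-0.001,0.0009,0,-1])

```text
time: 16.18
tcp_pos: [0.561, 0.1856, 0.0241]
tool_rot: [2.147, 2.114, 0.2]
contact_force: [0.6, -0.1, -0.5]
grip_width: 0.199
grip_force: 30.0
```

```bash
python3 - <<'E'
from mv import *
show()
E
```

```text
t 16.175 p [0.561  0.1856 0.0241] y [ 0.984 -0.016  0.179] z [ 0.179  0.006 -0.984] F [ 0.6 -0.1 -0.5] w 17.6 gf 30.0 q [-0.07  1.01 -0.63  1.95  1.46  0.59 -1.78]
```

Call:
apply_moves(targets=[-0.007,0,0.006,0,0,0,-1,-0.007,0,0.006,0,0,0,-1,-0.007,0,0.006,0,0,0,-0.3,-0.007,0,0.006,0,0,0,-0.2,-0.007,0,0.006,0,0,0,-0.2,-0.007,-0.005,-0.06,0,0,0,-0.2,-0.007,-0.03,-0.16,0,0,0,-0.2,-0.007,-0.06,-0.26,0,0,0,-0.2])

```text
time: 17.18
tcp_pos: [0.5072, 0.182, 0.1473]
tool_rot: [2.146, 2.115, 0.199]
contact_force: [0.6, 0.5, -0.1]
grip_width: 0.398
grip_force: 0.0
```

```bash
python3 - <<'E'
from mv import *
show()
s=snapshot("top"); f=s["frame"][130:260,160:340]; cv2.imwrite("pics/p5a.png",f)
s=snapshot("scene"); g=s["frame"][90:220,220:400]; cv2.imwrite("pics/p5.png",cv2.resize(np.vstack([f,g]),None,fx=2.25,fy=2.25,interpolation=cv2.INTER_CUBIC))
E
```

```text
t 17.175 p [0.5072 0.182  0.1473] y [ 0.984 -0.015  0.179] z [ 0.179  0.006 -0.984] F [ 0.6  0.5 -0.1] w 35.0 gf 0.0 q [-0.02  0.77 -0.75  2.06  1.17  0.65 -1.62]
```

View pics/p5.png

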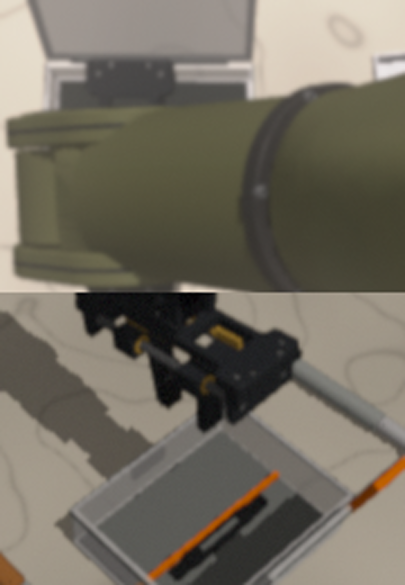

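The scene half shows lever B lying in the far lane along the rib, from (175,577) to (265,502). I check with depth whether it lies flat.

```bash
cat > dm.py <<'E'
from mv import *
def heights(name="scene",x=(.47,.63),y=(.08,.285)):
    s=snapshot(name); v,u=np.mgrid[0:420,0:560]; f,cx,cy=K(s); T=np.array(s["world_from_camera"]); d=np.stack([(u-cx)/f,-(v-cy)/f,-np.ones_like(u,float)],-1)*s["z_map"][...,None]
    W=d@T[:3,:3].T+T[:3,3]; m=(s["z_map"]>0)&(W[...,0]>x[0])&(W[...,0]<x[1])&(W[...,1]>y[0])&(W[...,1]<y[1]); return s,W,m
def prof(name,xs):
    s,W,m=heights(name); P=W[m]
    for y0 in (.13,.16,.19,.22):
        r=[]
        for x0 in xs:
            k=(abs(P[:,0]-x0)<.002)&(abs(P[:,1]-y0)<.012); r.append(int(1000*np.median(P[k,2])) if k.any() else -1)
        print(name,y0,r)
E
python3 - <<'E'
from dm import *
xs=np.arange(.537,.6,.003); print((xs*1000).round().astype(int)); prof("scene",xs)
rgb=None
from m import *
s=snapshot("scene"); f=s["frame"].astype(int); mask=f.max(2)<45
for q in [(297.8,216.4),(337.8,183.1)]: print(atz(s,*q,.018),dep(s,*q))
E
```

```text
[537 540 543 546 549 552 555 558 561 564 567 570 573 576 579 582 585 588
 591 594 597]
scene 0.13 [9, 8, 9, 14, 13, 11, 15, 14, 14, 14, 13, 9, 8, 8, 8, 9, 8, 9, 9, 8, 9]
scene 0.16 [244, 239, 238, 240, 236, 241, 258, 262, 268, 268, 263, 127, 262, 242, 256, 259, 8, 8, 8, 9, 9]
scene 0.19 [176, 246, 257, 137, 15, 267, 267, 268, 269, 269, 270, 18, 270, 242, 249, 258, 9, 8, 8, 8, 8]
scene 0.22 [8, 8, 8, 14, 13, 14, 18, 18, 19, 19, 19, 15, 10, 10, 239, 10, 8, 8, 8, 8, 8]
[0.56682827 0.11579827 0.018     ] [0.56499541 0.11814158 0.01259099]
[0.56937049 0.24233834 0.018     ] [0.56904695 0.24291681 0.01703568]
```

Lever B lies flat in the far lane, with its top at 18 mm, alongside the rib and centred at y≈.180. Now lever A.

```bash
python3 - <<'E'
from mv import *
Q=ori(np.radians(-102.3),np.pi/2)
rows([((.50,.08,.2),Q,.1),((.4655,-.1595,.09),Q,.1)])
E
```

```text
-0.2031, 0.0059, -0.1086, 0.0287, -0.0042, 0.0318, 0.1
-0.6849, -0.0945, 0.0925, 0.0287, -0.0042, 0.0318, 0.1
```

Call:
apply_moves(targets=[-0.1,0.0059,-0.1086,0.0287,-0.0042,0.0318,0.1,-0.2031,0.0059,-0.1086,0.0287,-0.0042,0.0318,0.1,-0.33,-0.03,-0.1086,0.0287,-0.0042,0.0318,0.1,-0.45,-0.05,-0.06,0.0287,-0.0042,0.0318,0.1,-0.56,-0.07,0,0.0287,-0.0042,0.0318,0.1,-0.65,-0.0945,0.06,0.0287,-0.0042,0.0318,0.1,-0.6849,-0.0945,0.0925,0.0287,-0.0042,0.0318,0.1,-0.6849,-0.0945,0.0925,0.0287,-0.0042,0.0318,0.1,-0.6849,-0.0945,0.0925,0.0287,-0.0042,0.0318,0.1,-0.6849,-0.0945,0.0925,0.0287,-0.0042,0.0318,0.1])

```text
time: 18.62
tcp_pos: [0.4658, -0.1578, 0.0901]
tool_rot: [-2.444, -1.973, -0.0]
contact_force: [-0.2, 0.0, 0.0]
grip_width: 0.551
grip_force: 0.0
```

```bash
python3 - <<'E'
from mv import *
show()
Q=ori(np.radians(-102.3),np.pi/2)
rows([((.4655,-.1595,.03),Q,.1),((.4655,-.1595,.0075),Q,.1)])
E
```

```text
t 18.625 p [ 0.4658 -0.1578  0.0901] y [ 0.978 -0.211 -0.001] z [-0.     0.001 -1.   ] F [-0.2  0.   0. ] w 48.5 gf 0.0 q [ 0.66  0.87 -0.72  2.06  1.04  0.62 -1.01]
-0.0035, 0.0003, 0.1203, -0.0001, -0.0001, 0.0004, 0.1
-0.0036, 0.0003, 0.1653, -0.0001, -0.0001, 0.0004, 0.1
```

Call:
apply_moves(targets=[-0.0025,0.0003,0.07,0,0,0,0.1,-0.0025,0.0003,0.12,0,0,0,0.1,-0.0025,0.0003,0.15,0,0,0,0.1,-0.0025,0.0003,0.164,0,0,0,0.1,-0.0025,0.0003,0.165,0,0,0,-1,-0.0025,0.0003,0.165,0,0,0,-1,-0.0025,0.0003,0.165,0,0,0,-1,-0.0025,0.0003,0.165,0,0,0,-1,-0.0025,0.0003,0.165,0,0,0,-1])

```text
time: 19.75
tcp_pos: [0.465, -0.1608, 0.0074]
tool_rot: [-2.447, -1.97, 0.001]
contact_force: [0.1, -0.3, 5.4]
grip_width: 0.197
grip_force: 30.0
```

```bash
python3 - <<'E'
from mv import *
show()
Q=lever_ori(-.015,0)
y=arm.get_state()["tcp_pos"][1]
rows([((.47,-.15,.14),Q,-1),((.509,.181,.15),Q,-1),((.509,.181,.07),Q,-1)])
E
```

```text
t 19.75 p [ 0.465  -0.1608  0.0074] y [ 0.977 -0.213 -0.001] z [-0.001 -0.    -1.   ] F [ 0.1 -0.3  5.4] w 17.3 gf 30.0 q [ 0.58  1.   -0.56  2.08  1.3   0.49 -1.24]
0.0232, 0.0049, -0.2653, -0.0002, 0, -0.0318, -1
0.6866, -0.0602, -0.2854, -0.0002, 0, -0.0318, -1
0.6867, -0.06, -0.1254, -0.0002, 0, -0.0318, -1
```

Call:
apply_moves(targets=[0,0,-0.05,0,0,0,-1,0.01,0,-0.14,0,0,0,-1,0.04,0.004,-0.24,0,0,-0.01,-1,0.13,-0.005,-0.2854,0,0,-0.0318,-1,0.24,-0.015,-0.2854,0,0,-0.0318,-1,0.35,-0.025,-0.2854,0,0,-0.0318,-1,0.46,-0.035,-0.2854,0,0,-0.0318,-1,0.57,-0.045,-0.2854,0,0,-0.0318,-1,0.65,-0.055,-0.2854,0,0,-0.0318,-1,0.6866,-0.0602,-0.2854,0,0,-0.0318,-1,0.6866,-0.0602,-0.2854,0,0,-0.0318,-1,0.6866,-0.06,-0.19,0,0,-0.0318,-1,0.6866,-0.06,-0.1254,0,0,-0.0318,-1,0.6866,-0.06,-0.1254,0,0,-0.0318,-1,0.6866,-0.06,-0.1254,0,0,-0.0318,-1])

```text
time: 21.62
tcp_pos: [0.5092, 0.18, 0.0705]
tool_rot: [-2.239, -2.202, 0.001]
contact_force: [0.6, -0.5, -0.2]
grip_width: 0.198
grip_force: 30.0
```

```bash
python3 - <<'E'
from mv import *
show()
Q=lever_ori(-.015,0)
rows([((.509,.181,.035),Q,-1),((.509,.181,.013),Q,-1)])
from dm import heights
s,W,m=heights("scene"); z=W[...,2]; f=s["frame"].astype(int)
cv2.imwrite("pics/p6.png",cv2.resize(s["frame"][110:240,220:400],None,fx=4,fy=4,interpolation=cv2.INTER_CUBIC))
E
```

```text
t 21.625 p [0.5092 0.18   0.0705] y [ 1.    -0.017 -0.001] z [-0.001  0.    -1.   ] F [ 0.6 -0.5 -0.2] w 17.4 gf 30.0 q [-0.02  0.94 -0.71  1.93  0.99  0.67 -1.38]
0.0019, -0.0004, 0.0709, -0.0002, -0, -0.0003, -1
0.0019, -0.0004, 0.1149, -0.0002, -0, -0.0003, -1
```

View pics/p6.png

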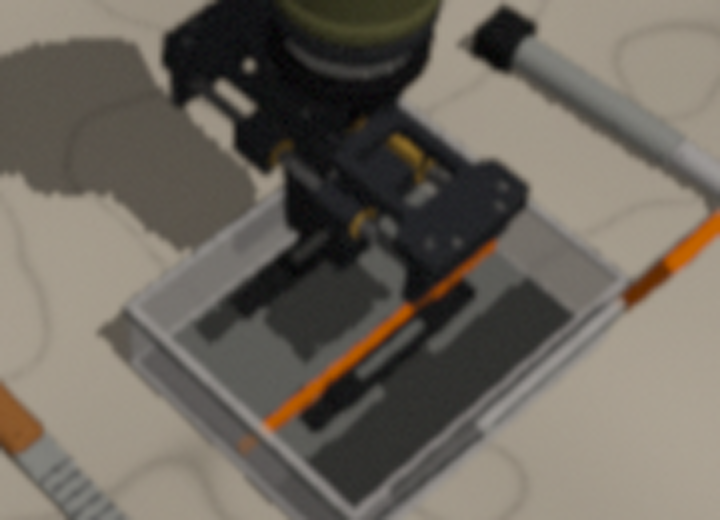

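The view shows lever A above the near lane, its near tip at (205,325), and lever B beyond the rib with its tip at (315,420). I lower and release.

Call:
apply_moves(targets=[0.0019,0,0.05,0,0,0,-1,0.0019,0,0.09,0,0,0,-1,0.0019,0,0.11,0,0,0,-1,0.0019,0,0.115,0,0,0,-1,0.0019,0,0.115,0,0,0,-1,0.0019,0,0.115,0,0,0,-0.36,0.0019,0,0.115,0,0,0,-0.36,0.0019,0,0.115,0,0,0,-0.36])

```text
time: 22.68
tcp_pos: [0.5087, 0.1821, 0.0123]
tool_rot: [-2.237, -2.203, 0.002]
contact_force: [-0.5, 0.7, 0.1]
grip_width: 0.322
grip_force: 0.0
```

```bash
python3 - <<'E'
from mv import *
show()
Q=lever_ori(-.015,0)
rows([((.509,.181,.15),Q,-.36),((.45,-.1,.3),Q,-.36)])
E
```

```text
t 22.675 p [0.5087 0.1821 0.0123] y [ 1.    -0.015 -0.002] z [-0.002  0.    -1.   ] F [-0.5  0.7  0.1] w 28.4 gf 0.0 q [-0.07  1.02 -0.62  1.94  1.12  0.58 -1.49]
-0.002, 0.0002, -0.2755, -0.0003, -0.0001, -0, -0.36
-0.5656, -0.1098, -0.5755, -0.0003, -0.0001, -0, -0.36
```

Call:
apply_moves(targets=[0,0,-0.05,0,0,0,-0.36,0,0,-0.15,0,0,0,-0.36,0,0,-0.2755,0,0,0,-0.36,-0.1,-0.02,-0.4,0,0,0,-0.36,-0.25,-0.05,-0.5,0,0,0,-0.36,-0.4,-0.08,-0.5755,0,0,0,-0.36,-0.5656,-0.1098,-0.5755,0,0,0,-0.36,-0.5656,-0.1098,-0.5755,0,0,0,-0.36])

```text
time: 23.68
tcp_pos: [0.4537, -0.0801, 0.2954]
tool_rot: [-2.237, -2.204, 0.002]
contact_force: [1.4, 0.2, 0.1]
grip_width: 0.322
grip_force: 0.0
```

```bash
python3 - <<'E'
from dm import *
show()
xs=np.arange(.49,.6,.003); print((xs*1000).round().astype(int)); prof("scene",xs)
for n in("scene","top"):
    s,W,m=heights(n); f=s["frame"].astype(int); k=m&(W[...,2]>.011)&(W[...,2]<.024)&(f.max(2)<75)&((f.max(2)-f.min(2))<25)
    n_,l,st,c=cv2.connectedComponentsWithStats(k.astype(np.uint8))
    for i in range(1,n_):
        if st[i,4]<60: continue
        P=W[l==i][:,:2]; mu=P.mean(0); e,v=np.linalg.eigh(np.cov((P-mu).T)); a=v[:,1]*np.sign(v[1,1]); t=(P-mu)@a
        print(n,st[i,4],"ctr",(mu+a*(t.max()+t.min())/2).round(4),"deg",np.degrees(np.arctan2(a[1],a[0])).round(1),"len",np.ptp(t).round(3),"y",P[:,1].min().round(4),P[:,1].max().round(4))
t=snapshot("top")["frame"][130:260,160:340]; g=snapshot("scene")["frame"][110:240,220:400]
cv2.imwrite("pics/p7.png",cv2.resize(np.hstack([t,g]),None,fx=2.2,fy=2.2,interpolation=cv2.INTER_CUBIC))
E
```

```text
t 23.675 p [ 0.4537 -0.0801  0.2954] y [ 1.    -0.015 -0.001] z [-0.001 -0.    -1.   ] F [1.4 0.2 0.1] w 28.3 gf 0.0 q [ 0.74  0.56 -1.06  1.94  0.59  0.99 -0.61]
[490 493 496 499 502 505 508 511 514 517 520 523 526 529 532 535 538 541
 544 547 550 553 556 559 562 565 568 571 574 577 580 583 586 589 592 595
 598]
scene 0.13 [8, 8, 8, 8, 15, 14, 14, 14, 13, 9, 8, 8, 9, 8, 7, 8, 8, 9, 11, 14, 13, 14, 15, 15, 15, 15, 13, 8, 8, 8, 8, 9, 8, 8, 8, 8, 9]
scene 0.16 [9, 9, 9, 17, 17, 19, 19, 19, 18, 15, 9, 9, 8, 8, 9, 8, 8, 8, 10, 14, 14, 17, 18, 18, 19, 18, 17, 11, 8, 8, 8, 8, 8, 8, 8, 8, 8]
scene 0.19 [8, 8, 8, 11, 18, 19, 19, 19, 19, 15, 9, 9, 9, 9, 8, 8, 8, 8, 9, 15, 14, 16, 18, 19, 19, 18, 18, 12, 8, 9, 9, 9, 8, 9, 8, 9, 8]
scene 0.22 [9, 9, 9, 9, 17, 18, 17, 18, 18, 15, 10, 8, 8, 8, 8, 8, 9, 8, 8, 14, 14, 15, 17, 17, 18, 19, 18, 10, 8, 8, 9, 9, 8, 8, 8, 8, 8]
scene 370 ctr [0.5106 0.1827] deg 88.7 len 0.131 y 0.1172 0.2484
scene 307 ctr [0.5646 0.1825] deg 89.1 len 0.131 y 0.1169 0.2482
top 233 ctr [0.5609 0.1824] deg 89.2 len 0.125 y 0.1197 0.2452
top 242 ctr [0.5057 0.1829] deg 89.1 len 0.125 y 0.1204 0.2454
```

View pics/p7.png

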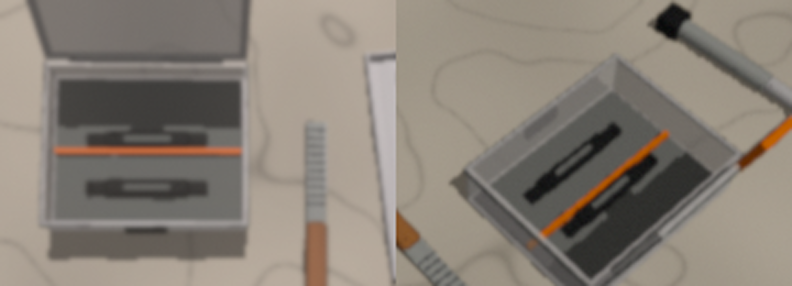

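The picture shows both levers flat, one on each side of the rib: top half (147,188) and (147,139), rib at y=151. The lid is open. Their ends agree within 1 mm and they are parallel within about 0.5°. The arm touches nothing, so I hand in.

```bash
python3 -c "
from plant import arm
print(arm.job_done())"
```

```text
the job is handed in; nothing more can be done
None
```

The job is handed in at about 24 s: the lid rests open on its stop, and one tire lever lies flat on each side of the rib, parallel to it with ends level to within 1 mm; I didn't touch the valve tool, rasp or pump.

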